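# Snap the dust cap onto the housing that has its bearing

### The arm

A 6-joint arm with a two-finger parallel gripper is mounted at the origin on the work surface. World frame = base frame: x ahead of the robot, y to its left, z up, the work surface at z = 0. Lengths are in m, angles in rad, forces in N, time in s.
With the tool pointing down it reaches from about 0.35 to 0.725 m from the base axis. Payload 4.3 kg.
Tool frame: the origin (TCP) lies midway between the tips of the shut fingers; the grasp point (between the pads) lies 19 mm behind it; y points along the fingers, z is the direction in which the jaws open and shut, and the axes are right-handed (so a half turn about y gives the same grasp; the last joint's range is limited). The gripper opens to 85 mm and grips with 20 to 120 N. Pads are 22 mm wide; open, the fingers measure 114 mm over their backs; the gripper's body (76 mm by 85 mm) begins 54 mm behind the grasp point. The pads swing forward as they close: fully open they stand 13 mm farther back than shut.
Start: joints at [1.056, 0.377, 0.081, 1.274, 0, 1.46], TCP at [0.226, 0.529, 0.205] pointing down, gripper open.
Joint ranges: [-2.72, 2.72], [-0.84, 1.66], [-1.02, 1.22], [-1.77, 2.12], [-1.37, 1.28], [-3.14, 3.14]. Speed limits (rad/s): [2.57, 2.57, 3.14, 3.14, 3.14, 3.14].

### API

Orientations are given as [roll, pitch, yaw] about the fixed x, y, z axes, in that order (R = Rz(yaw) Ry(pitch) Rx(roll)).
In Python, from workcell import status, imaging, ticket gives the robot as it stands. The module is installed in compiled form; this text tells all that it offers.
- The arm moves only by the shell command python3 -m inch 'ROWS' [OPENING] [FORCE]. ROWS is JSON, a list of rows, each a list of 4 numbers: the shift along the tool's x, y, z in m, then the turn about the tool's y in degrees. In form: [[tx, ty, tz, roll], ...]. A call has 1 to 20 rows; each row shifts and turns the commanded pose from where the row before left it, along the tool's axes as they then stand; what a row does not reach is not made up. A row lasts 1/12 s, in which the tool goes at most 41.7 mm and 7.16 degrees, less where a joint would pass 70% of its speed; a pose out of reach is approached as far as the arm can. A call with a gripper value outside its range is refused whole. OPENING is the closure, from -1 (fully open) to 1 (shut), set as the call begins (- or left out, the last holds). The fingers move at their own pace and stop on an object; FORCE is the grip in N (left out, the last holds). Time passes only in rows, so rows that do not move let the fingers close. It gives the time, the measured TCP pose, the force and the opening at its end, in the units of the state.
- status.sense(): the state, without advancing time (a new reading comes with each control period).
- imaging.get_image(name): name is "scene" or "top" or "wrist"; returns a dict with "image" (400x640x3 uint8, red, green, blue), "intrinsics" (3x3 intrinsics, pixels), "rvec" (rotation vector, rad) and "tvec" (3), from world to camera coordinates, as OpenCV has them. Camera axes: x right, y down, z forward; pixel columns grow to the right and rows downward; lengths in m; the calibration is good to about 2 mm. The wrist camera is an equidistant fisheye: a pixel r from the principal point sees the ray r / f radians off the axis. A picture is of the moment at which its call begins. There is no depth.
- ticket.close_job(): hands the job in, once; it reports no verdict.
The state is a dict: "time_s": time; "joint_positions": joint angles; "joint_vel": joint speeds; "effort": joint torques, N m; "eef_pos": TCP position; "eef_rot": TCP orientation; "force": force on the tool from outside, world axes, zero at the start; "torque": the same for the moment, N m; "width": finger opening in m.
Only numpy, scipy, OpenCV 4.12 (cv2) and the standard library are available. Lean on these libraries where they do the work, as an engineer would, in place of code of your own. Each camera call takes 0.05 s, during which the arm holds its last target. There are 200 camera calls.

### The job

Two bearing housings stand on the bench: one has its steel bearing fitted, the other still has a yellow transport plug in its bore and must be left alone. Pick up the red dust cap by its boss, push it straight down over the neck of the housing with the bearing until it snaps and sits fully home on the rim, and keep pushing. Finish holding: the program ends with the gripper still on the cap, pressing it down firmly (10 to 20 N), with the other things on the bench left where they are.

Things in the scene. Friction and masses are not known exactly. Their poses are not given: they have to be found in the camera images.
- cap: Red round dust cap with a snap fit, 90 g, standing open side down. Origin: centre of its lower edge; z up its axis. Skirt 71 mm outside, 20 mm deep; top plate z = 20 to 24 mm; round boss to grip, 24 mm diameter, z = 24 to 52 mm, on the axis. Inside the foot of the skirt runs a rounded bead, 60 mm inside diameter; above it the inside is 67 mm wide. Any yaw will do.
- housing_a: Round bearing housing, fixed. Origin: centre of its underside on the bench, z up. Flange 90 mm diameter, 12 mm high; green body 68 mm; bare metal neck 57 mm diameter from z = 48 mm to the top rim at z = 80 mm, edge bevelled 3 mm, so the cap centres itself (1.5 mm clearance all round). Bore 46 mm wide. Four sprung steel balls stand 4.5 mm out of the neck at z = 68 mm.
- rim_a (a point): Centre of the top rim of housing_a, 80 mm above the bench. Pushed down over the neck (either housing), the cap meets the balls with its origin 8 mm below this point; going on takes about 10 to 15 N, the force falls suddenly at 14 mm below, and the cap is home, plate on the rim, 20 mm below. It then stays on; keep it pressed on the rim with 10 to 20 N.
- housing_b: The second bearing housing, the same in every way as housing_a; origin alike.
- rim_b (a point): Centre of the top rim of housing_b, 80 mm above the bench; the cap snaps on as for rim_a.
- bearing: Steel ball bearing, 46 mm diameter, 9 mm high, pressed into the bore of one of the two housings (either one), its top 1 mm below the rim. Origin: centre of its underside, on the housing's axis, 70 mm above the bench.
- plug: Yellow plastic transport plug, 46 mm diameter, fixed in the bore of the other housing, with a knob of 16 mm diameter that rises 16.5 mm above the rim. Origin: centre of its underside, on that housing's axis, 70 mm above the bench.
- oilcan: Red oil can, 84 mm diameter, 100 mm high, with a bent spout reaching 110 mm from its axis (its x) and 155 mm up; bystander. Origin: centre of its underside.
- spray_can: White spray can, 52 mm diameter, 150 mm high; bystander. Origin: centre of its underside.
- bevel_gear: Dark steel bevel gear, 84 mm diameter, 36 mm high; bystander. Origin: centre of its underside.
- spacer: Steel spacer ring, 60 mm outside, 42 mm inside diameter, 14 mm high; bystander. Origin: centre of its underside.
- screwdriver: Red-handled screwdriver, 190 mm long, lying along its x; bystander. Origin: under its middle.
- grease_jar: Blue jar with a black lid, 60 mm diameter, 60 mm high; bystander. Origin: centre of its underside.
There are look-alikes about, which are no part of the job. What is meant by the cap is not pink or turquoise, and is the larger of those in its own colour.

How it is judged:
By the outcome, as a careful person would: the job done as asked, in the order asked, and still so for the second after the job is handed in, while the arm keeps its last pose, push and grip.
It also fails if it takes over 45 s, if anything falls off the work surface, if the arm or the gripper's body presses on something with over 40 N, if the wrist force passes 120 N, or if a joint passes its speed limit or range.

## Working session

There is one attempt and no reset: what is moved stays moved. The work goes in short steps, Python scripts to look and compute and a shell command to move; the robot and the scene stay as the last step left them, time stands still between calls to the robot, and variables do not carry over. Pictures are saved under pics/ and viewed, about 8 in all and at most 12, crops included, and the job is handed in when it is done.

```bash
mkdir -p pics
cat > h.py <<'E'
import numpy as np, cv2
from workcell import status, imaging
def grab(n,f):
    d=imaging.get_image(n); cv2.imwrite('pics/'+f,d['image'][:,:,::-1]); np.savez('pics/'+f[:-4]+'.npz',**{k:np.array(v) for k,v in d.items()}); return d
def load(f): return np.load('pics/'+f+'.npz')
def ray(d,u,v):
    K=d['intrinsics'];R=cv2.Rodrigues(np.array(d['rvec'],float))[0];t=np.array(d['tvec'],float).ravel()
    c=-R.T@t; r=R.T@np.linalg.solve(K,[u,v,1.]); return c,r
def at_z(d,u,v,z):
    c,r=ray(d,u,v); return c+r*(z-c[2])/r[2]
def proj(d,p):
    return cv2.projectPoints(np.array([p],float),np.array(d['rvec'],float),np.array(d['tvec'],float),np.array(d['intrinsics'],float),None)[0].ravel()
E
python3 - <<'E'
from h import *
for n in('top','scene'):
    d=grab(n,n+'0.png'); print(n,d['intrinsics'],ray(d,320,200))
print(status.sense())
E
```

```text
top [[369.21808266   0.         320.80717233]
 [  0.         369.21808266 202.03876623]
 [  0.           0.           1.        ]] (array([ 0.46791666, -0.08572693,  0.89743796]), array([ 0.10362589,  0.00732143, -0.99460713]))
scene [[414.24164515   0.         314.62521266]
 [  0.         414.24164515 207.78108555]
 [  0.           0.           1.        ]] (array([ 1.33318786, -0.12842949,  0.58883071]), array([-0.84723236,  0.07110255, -0.52693733]))
{'time_s': 0.1, 'joint_positions': array([ 1.05569063e+00,  3.78008320e-01,  7.97860869e-02,  1.27439961e+00,
       -1.58169861e-05,  1.46048038e+00]), 'joint_vel': array([-0.00013651, -0.00289845,  0.00390972, -0.00159234,  0.00038174,
       -0.00027145]), 'effort': array([ 1.25336748e-03, -4.64694571e+01,  2.70582587e+01,  1.19830194e-02,
       -1.46535899e-04, -6.35035576e-06]), 'eef_pos': array([0.22614757, 0.52798074, 0.20395419]), 'eef_rot': array([-1.57261248e+00,  1.85254029e-04, -4.04789912e-01]), 'force': array([-0.2306745 , -0.22359296,  1.02599681]), 'torque': array([ 0.01105026, -0.00636111, -0.03915325]), 'width': 0.08503305053682443}
```

View pics/top0.png

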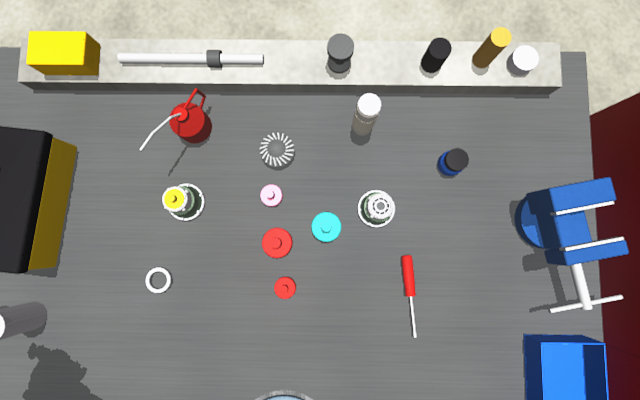

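View pics/scene0.png

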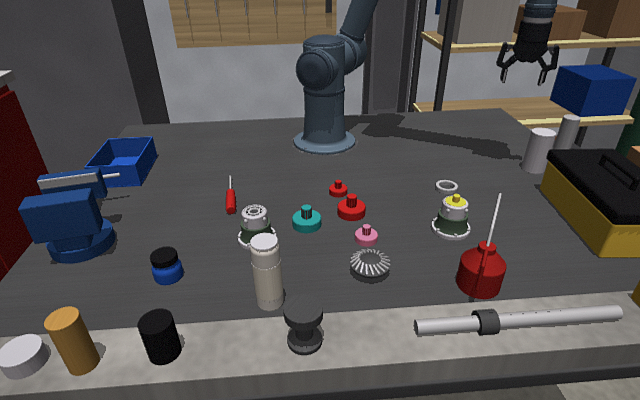

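Top view: the red discs are at (277,243), which is large, and (285,288), which is small. Pink is at (271,195) and turquoise at (326,227). The housing with the steel bearing is at (378,208); the one with the yellow plug is at (183,200). The larger red cap at (277,243) fits the description. I'll measure it and confirm it in a crop.

```bash
cat > m.py <<'E'
from h import *
from scipy.optimize import least_squares
th=np.linspace(0,2*np.pi,60,endpoint=False)
def circ(x,y,z,r): return np.c_[x+r*np.cos(th),y+r*np.sin(th),0*th+z]
def sil(d,x,y,rings):
    m=np.zeros((1600,2560),np.uint8)
    P=[cv2.projectPoints(circ(x,y,z,r),*[np.array(d[k],float) for k in('rvec','tvec','intrinsics')],None)[0] for z,r in rings]
    for a in range(0,len(P),2):
        cv2.fillConvexPoly(m,np.round((cv2.convexHull(np.vstack(P[a:a+2]).astype(np.float32))+.5)*4-.5).astype(int),255)
    M=cv2.moments(m,True); return np.array([M['m10'],M['m01']])/M['m00']/4-.375, M['m00']/16
cap=[(0,.0355),(.024,.0355),(.024,.012),(.052,.012)]
E
python3 - <<'E'
from m import *
ims={n:load(n+'0') for n in('top','scene')}
out=[]
for n,seed in(('top',[(277,243),(285,288)]),('scene',[(351,210),(339,188)])):
    d=ims[n]; h=cv2.cvtColor(d['image'],cv2.COLOR_RGB2HSV)
    mk=((((h[...,0]<6)|(h[...,0]>174))&(h[...,1]>150)&(h[...,2]>60))).astype(np.uint8)
    k,l,s,c=cv2.connectedComponentsWithStats(mk)
    for u,v in seed:
        i=l[v,u]; print(n,(u,v),i,s[i],c[i])
        if (u,v)==seed[0]:
            x0=at_z(d,u,v,.024)[:2]
            f=least_squares(lambda p:sil(d,*p,cap)[0]-c[i],x0,diff_step=.02)
            print(' cap xy',f.x,f.cost,'model area',sil(d,*f.x,cap)[1])
d=ims['top']
print('rims rough',at_z(d,380,206,.08),at_z(d,176,199,.0965))
def crop(d,u,v,w=32,hh=24,k=10): return cv2.resize(d['image'][v-hh:v+hh,u-w:u+w],None,fx=k,fy=k,interpolation=cv2.INTER_CUBIC)
a=np.hstack([crop(d,378,208,25,25,8),crop(d,278,243,25,25,8)])
b=np.hstack([crop(ims['scene'],255,222,25,25,8),crop(ims['scene'],351,205,25,25,8)])
cv2.imwrite('pics/crop1.png',cv2.resize(np.vstack([a,b])[:,:,::-1],(600,600)))
E
```

```text
top (277, 243) 6 [262 228  30  30 713] [276.66058906 242.48527349]
 cap xy [0.4574519  0.02240599] 3.813184165340299e-05 model area 748.9375
top (285, 288) 8 [274 277  22  22 368] [284.58695652 287.35054348]
scene (351, 210) 4 [338 193  28  28 569] [351.00878735 208.22495606]
 cap xy [0.4576231  0.02377487] 1.0468711306996816e-05 model area 604.1875
scene (339, 188) 2 [329 180  18  17 233] [337.74248927 189.12446352]
rims rough [ 0.54105471 -0.21310752  0.08      ] [0.55033138 0.23483568 0.0965    ]
```

View pics/crop1.png

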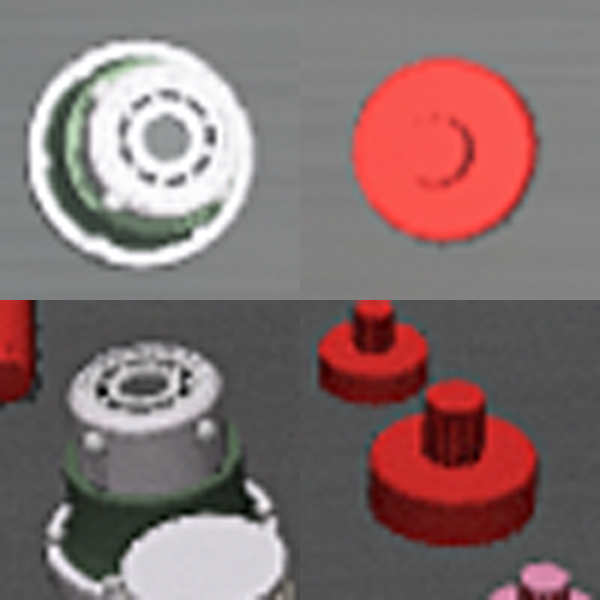

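Crop: upper left is the bearing housing, with its ring of steel balls and centre at about top-pixel (380.2,205.7). The right half shows the larger red cap with its round boss, and the smaller red one behind it. Both cameras put the cap at (0.4575, 0.023), and its area fits a 71 mm diameter, so the cap is confirmed. I'll move above it now.

```bash
python3 -m inch '[[0.0206,0,-0.0187,0],[0.0206,0,-0.0187,0],[0.0206,0,-0.0187,0],[0.0206,0,-0.0187,0],[0.0206,0,-0.0187,0],[0.0206,0,-0.0187,0],[0.0206,0,-0.0187,0],[0.0206,0,-0.0187,0],[0.0206,0,-0.0187,0],[0.0206,0,-0.0187,0],[0.0206,0,-0.0187,0],[0.0206,0,-0.0187,0],[0.0206,0,-0.0187,0],[0.0206,0,-0.0187,0],[0.0206,0,-0.0187,0],[0.0206,0,-0.0187,0],[0.0206,0,-0.0187,0],[0.0206,0,-0.0187,0],[0.0206,0,-0.0187,0],[0.0206,0,-0.0187,0]]' -1 80
python3 -m inch '[[0,0,0,0],[0,0,0,0]]'
python3 - <<'E'
from m import *
t=load('top0');s=load('scene0')
print('top bearing',at_z(t,380.2,205.7,.08),'flange',at_z(t,376,208,.012)); print('scene',at_z(s,253.5,210.7,.079))
print('plug',at_z(t,174.5,198,.0965),at_z(s,456,198,.0965)); print('spray',at_z(t,369,102,.15),at_z(s,264,241,.15))
d=grab('wrist','w1.png'); print(d['intrinsics'])
p=np.array([.4575,.023,.052]);R=cv2.Rodrigues(d['rvec'])[0];q=R@p+d['tvec'].ravel()
th=np.arctan2(np.hypot(*q[:2]),q[2]);print('boss expected at',q[:2]/np.hypot(*q[:2])*th*d['intrinsics'][0,0]+d['intrinsics'][:2,2])
E
```

```text
time_s: 1.77
eef_pos: [0.4578, 0.0212, 0.2044]
eef_rot: [-1.571, 0.001, -0.405]
force: [-0.2, 0.6, -0.1]
width: 0.0855
time_s: 1.93
eef_pos: [0.4579, 0.0216, 0.2043]
eef_rot: [-1.571, 0.001, -0.408]
force: [-0.0, 0.2, 0.4]
width: 0.0857
top bearing [ 0.54172823 -0.21355481  0.08      ] flange [ 0.54221173 -0.21406816  0.012     ]
scene [ 0.54231306 -0.21294601  0.079     ]
plug [0.55249483 0.23822765 0.0965    ] [0.56724515 0.24232173 0.0965    ]
spray [ 0.75265499 -0.18033714  0.15      ] [ 0.75183251 -0.17867952  0.15      ]
[[309.70691629   0.         325.08527046]
 [  0.         309.70691629 198.01628341]
 [  0.           0.           1.        ]]
boss expected at [325.8636166  176.02235625]
```

View pics/w1.png

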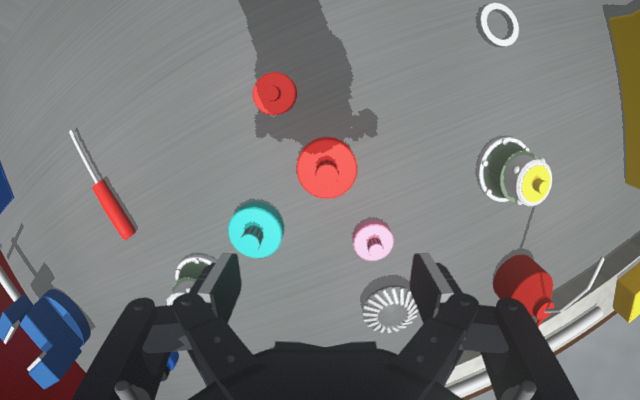

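The wrist view agrees: the red boss is at about (326,168), close to the predicted point, and nothing is in the fingers' way. Both cameras put the bearing housing at (0.542, -0.213). I'll descend and grip.

```bash
python3 -m inch '[[0,0.015,0.001,0],[0,0.015,0,0],[0,0.015,0,0],[0,0.015,0,0],[0,0.015,0,0],[0,0.015,0,0],[0,0.015,0,0],[0,0.015,0,0],[0,0.015,0,0],[0,0.015,0,0],[0,0.015,0,0],[0,0.011,0,0],[0,0,0,0],[0,0,0,0],[0,0,0,0]]' -1 80
python3 -m inch '[[0,0,0,0],[0,0,0,0],[0,0,0,0],[0,0,0,0],[0,0,0,0],[0,0,0,0],[0,0,0,0],[0,0,0,0],[0,0,0,0],[0,0,0,0],[0,0,0,0],[0,0,0,0]]' 1 80
```

```text
time_s: 3.23
eef_pos: [0.4584, 0.0241, 0.0294]
eef_rot: [-1.57, -0.0, -0.404]
force: [-0.9, 0.5, -1.0]
width: 0.0855
time_s: 4.23
eef_pos: [0.4582, 0.0235, 0.0288]
eef_rot: [-1.571, 0.0, -0.405]
force: [0.6, -0.5, 0.5]
width: 0.0
```

The width reads 0, so the fingers shut on nothing. I'll look before doing anything else.

Run:
```python
from m import *
w=grab('wrist','w2.png')['image'];s=grab('scene','s2.png')['image'];t=grab('top','t2.png')['image']
a=cv2.resize(w[100:400,160:480],(400,375));b=cv2.resize(s[130:260,280:420],(400,371))
c=np.zeros((375,800,3),np.uint8);c[:,:400]=a;c[:371,400:]=b;cv2.imwrite('pics/c2.png',c[:,:,::-1])
```

```text
(no output)
```

View pics/c2.png

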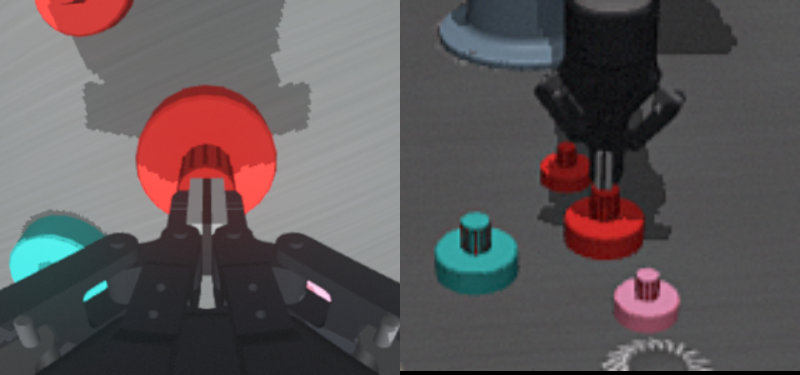

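Run:
```python
from m import *
print(status.sense()['eef_pos'],status.sense()['joint_positions'])
def fe(d,p):
    R=cv2.Rodrigues(d['rvec'])[0];q=R@np.array(p)+d['tvec'].ravel();r=np.hypot(*q[:2])
    return q[:2]/r*np.arctan2(r,q[2])*d['intrinsics'][0,0]+d['intrinsics'][:2,2]
s=load('s2');w=load('w2');w1=load('w1')
for dd,e in((w1,[.4579,.0216,.2043]),(w,[.4582,.0235,.0288])):
    R=cv2.Rodrigues(dd['rvec'])[0];print('cam-TCP',-R.T@dd['tvec'].ravel()-e,'axis',R[2])
P={'tcp':(.4582,.0235,.0288),'tcp+19':(.4582,.0235,.048),'tcp+30':(.4582,.0235,.06),'bosstop':(.4575,.0228,.052),'bossfoot':(.4575,.0228,.024)}
w1_=w['image'].copy();s1=s['image'].copy();W=[];
k=6;A=cv2.resize(w1_[200:300,290:360],None,fx=k,fy=k,interpolation=2);B=cv2.resize(s1[165:230,320:380],None,fx=k,fy=k,interpolation=2)
for i,(n,p) in enumerate(P.items()):
    a=fe(w,p);b=proj(s,p);print(n,a,b)
    for I,q,o in((A,a,(290,200)),(B,b,(320,165))):
        c=tuple(int(round(v)) for v in (q-o+.5)*k);cv2.circle(I,c,4,(0,255,0),-1);cv2.putText(I,str(i),(c[0]+6,c[1]),0,.5,(255,255,0),1)
C=np.zeros((600,780,3),np.uint8);C[:,:420]=A;C[:390,420:]=B;cv2.imwrite('pics/c3.png',C[:,:,::-1])
```

```text
[0.45829976 0.02348517 0.02880998] [-8.72704386e-02  2.87343443e-01 -5.39620340e-01  7.43754052e-01
  1.21777737e-04  3.17520597e-01]
cam-TCP [-0.07348675  0.03185053  0.17035515] axis [ 0.28173171 -0.12099458 -0.95183378]
cam-TCP [-0.07367319  0.03171049  0.17023588] axis [ 0.28301327 -0.12055046 -0.95150989]
tcp [324.6406008  237.54063726] [351.0405207  203.49887405]
tcp+19 [324.60973808 252.36658179] [351.25712869 197.00450349]
tcp+30 [324.58748036 263.22837102] [351.39473559 192.87875425]
bosstop [322.891678   255.23638242] [350.98131353 195.50695309]
bossfoot [323.16480516 233.71030323] [350.67036937 204.97114846]
```

View pics/c3.png

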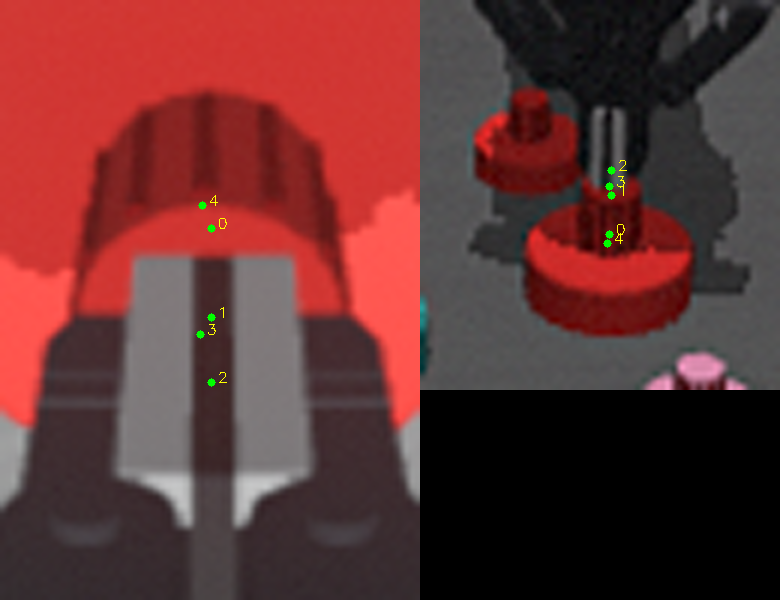

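The crop shows the shut fingertips at wrist (324,243) and scene (351,196), on top of the boss, with the cap undisturbed. Both cameras put the shut tips about 26 mm behind the reported TCP (z ≈ 0.055), so the fingers closed above the boss. Next: open, go 25 mm lower in small steps while watching the force, and close again.

```bash
python3 -m inch '[[0,0,0,0],[0,0,0,0],[0,0,0,0],[0,0,0,0],[0,0,0,0],[0,0,0,0],[0,0,0,0],[0,0,0,0],[0,0,0,0],[0,0,0,0]]' -1 80
python3 -m inch '[[0,0.003,0,0],[0,0.003,0,0],[0,0.003,0,0],[0,0.003,0,0],[0,0,0,0],[0,0,0,0]]'
python3 -m inch '[[0,0.003,0,0],[0,0.003,0,0],[0,0.003,0,0],[0,0.003,0,0],[0,0,0,0],[0,0,0,0]]'
python3 - <<'E'
from m import *
w=grab('wrist','w3.png')['image'];s=grab('scene','s3.png')['image']
a=cv2.resize(w[100:400,160:480],(400,375));b=cv2.resize(s[130:260,280:420],(400,371))
c=np.zeros((375,800,3),np.uint8);c[:,:400]=a;c[:371,400:]=b;cv2.imwrite('pics/c4.png',c[:,:,::-1])
E
```

```text
time_s: 5.22
eef_pos: [0.4583, 0.0235, 0.0288]
eef_rot: [-1.571, -0.0, -0.405]
force: [-0.4, 0.3, -0.2]
width: 0.0851
time_s: 5.72
eef_pos: [0.4579, 0.0235, 0.0164]
eef_rot: [-1.571, 0.001, -0.405]
force: [-0.4, -0.3, -0.0]
width: 0.0855
time_s: 6.22
eef_pos: [0.4579, 0.0235, 0.0045]
eef_rot: [-1.571, 0.001, -0.405]
force: [0.4, 0.8, 1.0]
width: 0.0856
```

View pics/c4.png

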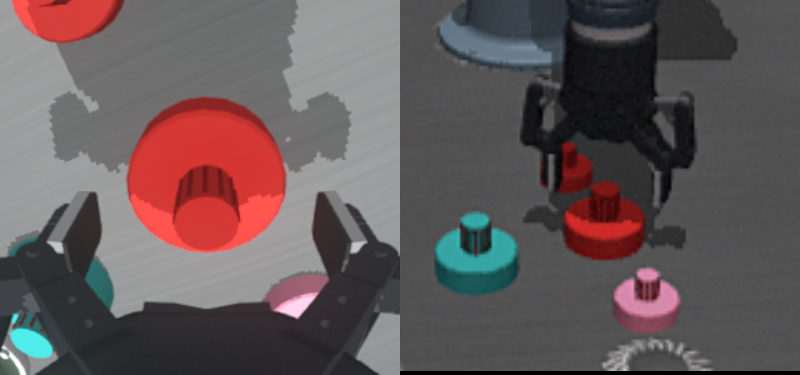

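The tips now straddle the boss, with the boss top at crop (205,220) and the pads either side. Closing.

```bash
python3 -m inch '[[0,0,0,0],[0,0,0,0],[0,0,0,0],[0,0,0,0],[0,0,0,0],[0,0,0,0],[0,0,0,0],[0,0,0,0],[0,0,0,0],[0,0,0,0],[0,0,0,0],[0,0,0,0]]' 1 80
```

```text
time_s: 7.32
eef_pos: [0.4585, 0.0234, 0.0052]
eef_rot: [-1.571, -0.0, -0.405]
force: [-0.6, 0.3, 4.9]
width: 0.0215
```

Gripped: the width reads 21.5 mm on the 24 mm boss. Lifting, then carrying towards the bearing housing.

```bash
python3 -m inch '[[0,-0.005,0,0],[0,-0.010,0,0],[0,-0.015,0,0],[0,-0.015,0,0],[0,-0.015,0,0],[0,-0.015,0,0],[0,-0.015,0,0],[0,-0.015,0,0],[0,-0.015,0,0],[0,-0.010,0,0],[0,0,0,0],[0,0,0,0]]'
python3 -m inch '[[0.010,0,-0.0109,0],[0.010,0,-0.0109,0],[0.010,0,-0.0109,0],[0.010,0,-0.0109,0],[0.010,0,-0.0109,0],[0.010,0,-0.0109,0],[0.010,0,-0.0109,0],[0.010,0,-0.0109,0],[0.010,0,-0.0109,0],[0.010,0,-0.0109,0],[0.010,0,-0.0109,0],[0.010,0,-0.0109,0],[0.010,0,-0.0109,0],[0.010,0,-0.0109,0],[0.010,0,-0.0109,0],[0.010,0,-0.0109,0],[0.010,0,-0.0103,0],[0,0,0,0],[0,0,0,0],[0,0,0,0]]'
python3 - <<'E'
from m import *
w=grab('wrist','w5.png')['image'];s=grab('scene','s5.png')['image']; grab('top','t5.png')
a=cv2.resize(w[100:400,160:480],(400,375));b=cv2.resize(s[110:260,180:340],(400,375))
cv2.imwrite('pics/c5.png',np.hstack([a,b])[:,:,::-1])
E
```

```text
time_s: 8.32
eef_pos: [0.4586, 0.0235, 0.135]
eef_rot: [-1.57, -0.001, -0.405]
force: [-0.4, -0.0, -0.9]
width: 0.0213
time_s: 9.98
eef_pos: [0.5415, -0.2131, 0.1346]
eef_rot: [-1.57, 0.001, -0.405]
force: [0.1, 0.4, -2.0]
width: 0.0213
```

View pics/c5.png

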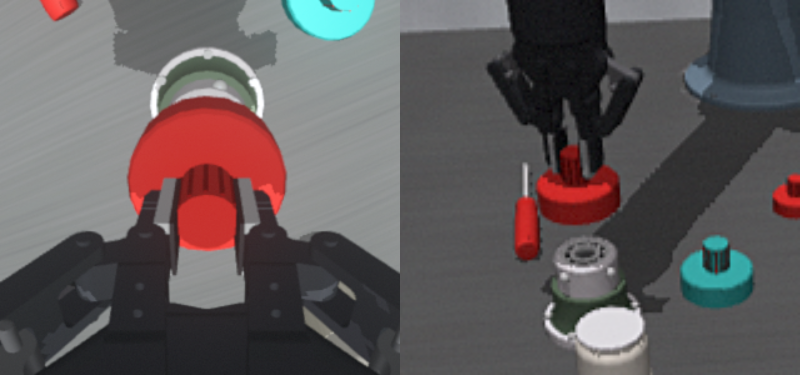

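The cap hangs level and is unmoved in the grip: its wrist silhouette matches the pre-grasp one. It sits within 1 mm of the housing axis. Lowering to just above the rim, then in small steps.

```bash
python3 -m inch '[[0.0005,0.005,0.0005,0],[0,0.010,0,0],[0,0.010,0,0],[0,0.010,0,0],[0,0.006,0,0],[0,0.004,0,0],[0,0,0,0],[0,0,0,0]]' - 110
python3 -m inch '[[0,0.002,0,0],[0,0.002,0,0],[0,0.002,0,0],[0,0.002,0,0],[0,0,0,0],[0,0,0,0]]'
python3 -m inch '[[0,0.001,0,0],[0,0.001,0,0],[0,0.001,0,0],[0,0.001,0,0],[0,0,0,0],[0,0,0,0]]'
```

```text
time_s: 10.8
eef_pos: [0.5423, -0.2129, 0.0895]
eef_rot: [-1.571, 0.001, -0.405]
force: [-0.1, -0.4, -0.4]
width: 0.0207
time_s: 11.3
eef_pos: [0.5424, -0.2129, 0.0817]
eef_rot: [-1.571, 0.0, -0.405]
force: [-0.4, 0.6, -1.1]
width: 0.0207
time_s: 11.8
eef_pos: [0.5424, -0.2129, 0.0777]
eef_rot: [-1.571, 0.0, -0.405]
force: [0.6, -0.5, -1.2]
width: 0.0205
```

Past the rim with no side force. Now onto the balls.

```bash
python3 -m inch '[[0,0.001,0,0],[0,0.001,0,0],[0,0.001,0,0],[0,0,0,0]]'
python3 -m inch '[[0,0.001,0,0],[0,0.001,0,0],[0,0.001,0,0],[0,0,0,0]]'
python3 -m inch '[[0,0.001,0,0],[0,0.001,0,0],[0,0,0,0]]'
```

```text
time_s: 12.13
eef_pos: [0.5435, -0.2137, 0.0762]
eef_rot: [-1.571, -0.003, -0.405]
force: [-0.3, 0.4, 6.2]
width: 0.0206
time_s: 12.47
eef_pos: [0.5444, -0.2141, 0.0745]
eef_rot: [-1.571, -0.005, -0.405]
force: [-1.3, 0.5, 10.3]
width: 0.0207
time_s: 12.72
eef_pos: [0.5435, -0.2136, 0.0713]
eef_rot: [-1.571, -0.003, -0.405]
force: [-1.6, -0.4, 2.5]
width: 0.0204
```

Resistance rose to 10 N and then fell, which is the snap. Going on until the plate sits on the rim.

```bash
python3 -m inch '[[0,0.001,0,0],[0,0.001,0,0],[0,0,0,0]]'
python3 -m inch '[[0,0.001,0,0],[0,0.001,0,0],[0,0,0,0]]'
python3 -m inch '[[0,0.001,0,0],[0,0.001,0,0],[0,0,0,0]]'
```

```text
time_s: 12.97
eef_pos: [0.5421, -0.2129, 0.0664]
eef_rot: [-1.571, 0.001, -0.405]
force: [2.3, -1.1, -7.0]
width: 0.0205
time_s: 13.22
eef_pos: [0.5422, -0.2128, 0.0656]
eef_rot: [-1.571, 0.001, -0.405]
force: [0.1, -0.2, -1.8]
width: 0.0206
time_s: 13.47
eef_pos: [0.5423, -0.2128, 0.0654]
eef_rot: [-1.571, -0.001, -0.405]
force: [-3.8, 2.9, 10.4]
width: 0.0202
```

Contact with the rim at TCP z 0.0654, against 0.0652 expected. I'll let it settle and trim the force to about 15 N.

```bash
python3 -m inch '[[0,0.001,0,0],[0,0,0,0],[0,0,0,0],[0,0,0,0]]'
python3 -m inch '[[0,0,0,0],[0,0,0,0],[0,0,0,0],[0,0,0,0],[0,0,0,0],[0,0,0,0]]'
```

```text
time_s: 13.8
eef_pos: [0.5423, -0.2129, 0.0653]
eef_rot: [-1.571, -0.001, -0.405]
force: [-5.6, 2.5, 14.9]
width: 0.0205
time_s: 14.3
eef_pos: [0.5423, -0.2129, 0.0654]
eef_rot: [-1.571, -0.001, -0.405]
force: [-5.3, 3.3, 15.5]
width: 0.0204
```

Run:
```python
from m import *
s=grab('scene','s6.png')['image'];t=grab('top','t6.png')['image']
a=cv2.resize(s[150:270,190:318],(400,375),interpolation=2);b=cv2.resize(t,(400,250))
c=np.zeros((375,800,3),np.uint8);c[:,:400]=a;c[:250,400:]=b;cv2.imwrite('pics/c6.png',c[:,:,::-1])
z=status.sense();print(z['force'],z['eef_pos'],z['width'],z['time_s'])
```

```text
[-5.5261278   1.89793798 15.15879197] [ 0.54234103 -0.21287715  0.06536201] 0.02037477422030866 14.4
```

View pics/c6.png

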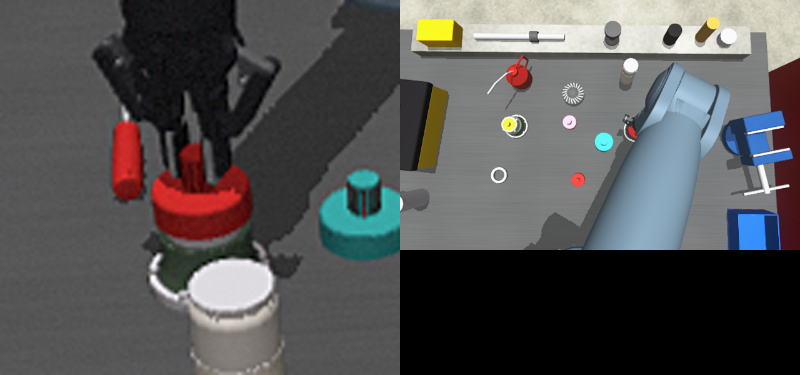

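```bash
python3 -m inch '[[0,0,0,0],[0,0,0,0],[0,0,0,0],[0,0,0,0],[0,0,0,0],[0,0,0,0],[0,0,0,0],[0,0,0,0],[0,0,0,0],[0,0,0,0],[0,0,0,0],[0,0,0,0]]'
```

```text
time_s: 15.4
eef_pos: [0.5423, -0.2129, 0.0654]
eef_rot: [-1.571, -0.001, -0.405]
force: [-5.4, 2.8, 14.6]
width: 0.0206
```

The cap sits level on the neck, with a short strip of bare neck left below the skirt as expected (12 mm). The push is steady at about 15 N and the other things haven't moved. Handing in.

```bash
python3 -c "
from workcell import ticket,status
print(ticket.close_job()); print(status.sense()['force'])"
```

```text
the job is handed in; nothing more can be done
None
the job is handed in; nothing more can be done
```

The large red cap is on the housing with the bearing, snapped on and fully home, and the gripper is still holding it down with about 15 N. I handed the job in at about 15.4 s of robot time.

- **Seating:** resistance rose to about 10 N at the balls, then fell suddenly. The plate met the rim at TCP z 0.0654 m, against 0.0652 m expected.
- **Final push:** 14.6 to 15.5 N held steady for over a second. There is also a sideways force of about 6 N on the tool, which I left alone.
- **Other things on the bench:** in the last pictures everything in view stood where it had been. In the top view the arm hid the screwdriver and the grease jar. The scene crop shows the screwdriver where it was; the jar was outside that crop, so I did not re-check it.
- **First grasp missed:** the fingers closed above the boss with width 0 and did not disturb the cap. In both camera views the shut fingertips were about 26 mm behind the reported TCP, which disagrees with the tool description. I went 24 mm lower and the second grasp held. It read 21 mm on the 24 mm boss, and I did not resolve that difference.

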